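# Make up the fitting kit for a pipe spool

## Task

Make up the fitting kit for the next pipe spool in the steel kit tray: set the 90-degree elbow down flat on the floor of the longest bay, the equal tee flat in the next-longest bay, and the cap, standing as it is, in the shortest bay. Then, last of all because it lies across the top, lay the long pipe in the V notches over them, with its ends sticking out about equally. Leave the 45-degree elbow, the reducing tee and the short offcut where they lie.

Things in the scene. Friction and masses are not known exactly. Their poses are not given: they have to be found in the camera images.
- kit_tray: Sizes in mm. Fixed tray of 3 mm blue sheet steel, 230 (x) by 110 (y), any heading; origin: centre of underside, z up. Floor top at z 3. Three bays 104 wide: longest x -33 to 59, next-longest x -112 to -36, shortest x 62 to 112. Side walls 45 high. End walls and both partitions 60 high, each with a 90-degree V notch at y 0: apex z 36, 48 wide at the top. The pipe seated there has its axis at z 55.
- elbow90_mid (a point): 90-degree elbow. Bright steel tube, 26.7 mm outside diameter. Quarter bend, centre-line radius 38 mm; the point is on the centre line in the middle of the bend, 13.35 mm up. +y points to the outside of the bend, x is tangent there, z up. It spans x -36 to +36 mm, y -21 to +13 mm about this point, 26.7 mm tall. Across the bend here (along y) the tube is 27 mm wide. 110 g.
- tee_mid (a point): Equal tee, branch as thick as the run. Bright steel tube, 26.7 mm outside diameter. Run 58 mm long along x, branch towards +y at its middle. The point is half-way up (13.35 mm), midway between the back of the run and the end of the branch: the tee spans x -29 to +29 mm, y -21 to +21 mm (42 mm from run back to branch end), run axis at y = -8 mm. 150 g.
- cap_mid (a point): Pipe cap: a small round dome of bright steel, 26.7 mm diameter and 25 mm tall, standing on its open end; straight sides up to 15 mm. The point is on its axis, half-way up (12.5 mm). z up. 60 g.
- pipe_mid (a point): The long pipe, 260 mm. Bright steel tube, 26.7 mm outside diameter. Its axis is x; the point is its centre, 13.35 mm up. 420 g; it can roll.
- elbow45_mid (a point): 45-degree elbow, not part of the kit: as the 90-degree elbow but half the bend. Bright steel tube, 26.7 mm outside diameter. Spans x -20 to +20 mm, y -15 to +13 mm about this point in the middle of the bend; +y to the outside.
- red_tee_mid (a point): Reducing tee, not part of the kit: as the equal tee, same run (58 mm) and reach (42 mm), but its branch (towards +y) is only 17 mm thick. Run 26.7 mm thick, bright steel; same point and axes as the equal tee.
- offcut_mid (a point): Short pipe offcut, not part of the kit: 150 mm long. Bright steel tube, 26.7 mm outside diameter. Its axis is x; the point is its centre, 13.35 mm up. It can roll.
Mind the look-alikes: they are no part of the job. What is shaped like the part that bears elbow90_mid but orange or purple is not meant.

How it is judged (in metres and radians):
On the way, in this order (a step that is already met when the one before it is completed fails the run):
1. the 90-degree elbow, the equal tee and the cap each lie on the floor of their own bay, the pipe not yet in the notches (x of elbow90_mid in the frame of kit_tray between -0.033 and 0.059 m and y of elbow90_mid in the frame of kit_tray between -0.052 and 0.052 m and z of each of elbow90_mid, tee_mid, cap_mid in the frame of kit_tray below 0.022 m and angle between each of elbow90_mid, tee_mid, cap_mid's own z axis and vertical below 0.2 rad and x of tee_mid in the frame of kit_tray between -0.112 and -0.036 m and y of tee_mid in the frame of kit_tray between -0.052 and 0.052 m and x of cap_mid in the frame of kit_tray between 0.062 and 0.112 m and y of cap_mid in the frame of kit_tray between -0.052 and 0.052 m), for 0.2 s.
2. after them, the long pipe lies in the V notches of the tray (x of pipe_mid in the frame of kit_tray between -0.012 and 0.012 m and y of pipe_mid in the frame of kit_tray between -0.006 and 0.006 m and z of pipe_mid in the frame of kit_tray between 0.049 and 0.06 m and angle between the x axis of pipe_mid and the x axis of kit_tray, either way round below 0.05 rad), for 0.2 s.
At the end, for the whole second after the job is handed in: Elbow, tee, cap each flat (0.2 rad) on their own bay's floor; long pipe in the notches (12 mm lengthwise, 6 mm sideways, axis 49 to 60 mm above the tray's underside, 0.05 rad); these at rest; 45-degree elbow, reducing tee and offcut within 30 mm of their start (all of step 1 and all of step 2 and distance of each of elbow45_mid, red_tee_mid, offcut_mid from where it was at the start of the episode below 0.03 m and linear speed of each of elbow90, tee, cap, pipe below 0.02 m/s); the robot touches nothing.
It also fails if it takes over 128 s, if anything falls off the work surface, if the arm or the gripper's body presses on something with over 40 N, if the wrist force passes 120 N, or if a joint passes its speed limit or range.

## Robot

A 6-joint arm with a two-finger parallel gripper is mounted at the origin on the work surface. World frame = base frame: x ahead of the robot, y to its left, z up, the work surface at z = 0. Lengths are in m, angles in degrees, forces in N, time in s.
With the tool pointing down it reaches from about 0.4 to 0.825 m from the base axis. Payload 7 kg.
Tool frame: the origin (TCP) lies at the centre of the arm's flange, where the gripper is bolted on; the fingertips stand 178 mm ahead of it and the grasp point (between the pads) lies 159 mm ahead of it (ctrl.hold_point_z is the distance from the TCP to the grasp point, in m); z points along the fingers, y is the line along which they close (so a half turn about z gives the same grasp; the last joint's range is limited). The gripper opens to 88 mm and grips with 3 to 60 N. Pads are 19 mm wide; open, the fingers measure 130 mm over their backs; the gripper's body (78 mm by 193 mm) begins 47 mm behind the grasp point.
Start: joints at [92.939, 20.546, 0.682, 0, -70.136, -16.507], TCP at [0.158, 0.656, 0.405] pointing down, gripper open.
Joint ranges: [-176.03, 176.03], [-82.01, 121.73], [-58.28, 71.71], [-173.87, 95.51], [-174.79, -0.11], [-173.66, 173.66]. Speed limits (degrees/s): [136.94, 136.94, 172.46, 180, 180, 180].

## Interface

Orientations are given as [roll, pitch, yaw] about the fixed x, y, z axes, in that order (R = Rz(yaw) Ry(pitch) Rx(roll)).
In Python, from plant import ctrl gives the robot as it stands.
- The arm moves only by the shell command python3 -m inch 'ROWS'. ROWS is JSON, one flat list of numbers, 7 for each row, row after row: the closure, from 0 (fully open) to 1 (shut), then the shift along the tool's x, y, z in mm, then the turn, a rotation vector about the tool's x, y, z in degrees. In form: [hand, x, y, z, wx, wy, wz, hand, x, y, z, wx, wy, wz, ...]. A call has 1 to 5 rows; each row is the pose to reach, as a shift and turn from the pose commanded when the call began, along the tool's axes at that moment; what a row does not reach only later rows make up. A row lasts 1/10 s, in which the tool goes at most 50 mm and 8.59 degrees, less where a joint would pass 70% of its speed; a pose out of reach is approached as far as the arm can. A call with a gripper value outside its range is refused whole. The fingers move at their own pace and stop on an object; the grip force is fixed at half the most. Time passes only in rows, so rows that repeat a pose let the fingers close. It gives the time, the measured TCP pose, the force, the opening and the grip force at its end, in the units of the state.
- ctrl.get_obs(): the state, without advancing time (a new reading comes with each control period).
- ctrl.snapshot(name): name is "scene" or "side" or "wrist"; returns a dict with "frame" (420x560x3 uint8, red, green, blue), "K" (3x3 intrinsics, pixels), "R" (3x3) and "t" (3): a world point X has camera coordinates R X + t. Camera axes: x right, y down, z forward; pixel columns grow to the right and rows downward; lengths in m; the calibration is good to about 2 mm. The wrist camera is an equidistant fisheye: a pixel r from the principal point sees the ray r / f radians off the axis. A picture is of the moment at which its call begins. There is no depth.
- ctrl.close_job(): hands the job in; it is judged then, once.
Trained networks look in a picture, given as the dict that the camera call returned (one of the last four; its "shot" number tells which), for a name from the list of things; names that differ only in an ending like _2 or _b are one class to them, and where a whole thing is asked for, a point or a joint stands for the part that bears it (a point fixed in the world has none). Each returns a list of dicts, best first, with "p" (0 to 1); they miss things now and then, are a little off and sometimes report something else, mostly with a low value. They report only what shows in the picture. A call takes as long as a camera call. They do not tell look-alikes from the thing itself.
- ctrl.recognise(picture, thing): "location" ([x, y, z] in m, in world coordinates, good to about 4 mm: the middle of the surface that is visible of it).
- ctrl.trace(picture, thing): "pixels" (420x560 bool, what is visible of it).
- ctrl.mark_of(picture, thing): "location" ([x, y, z] in m, in world coordinates, good to about 4 mm: a listed point, or the origin of a listed thing).
The state is a dict: "clock": time; "joint_pos": joint angles; "qvel": joint speeds; "tau": joint torques, N m; "tool_pos": TCP position; "orientation": TCP orientation; "force": force on the tool from outside, world axes, zero at the start; "moment": the same for the moment, N m; "opening": finger opening in m; "gripper_force": force on a finger pad.
Only numpy, scipy, OpenCV 4.12 (cv2) and the standard library are available. Lean on these libraries where they do the work, as an engineer would, in place of code of your own. Each camera call takes 0.05 s, during which the arm holds its last target. There are 200 camera calls.

## Working session

There is one attempt and no reset: what is moved stays moved. The work goes in short steps, Python scripts to look and compute and a shell command to move; the robot and the scene stay as the last step left them, time stands still between calls to the robot, and variables do not carry over. Pictures are saved under pics/ and viewed, at most 14 in all, crops included, and the job is handed in when it is done.

```bash
ls; mkdir -p pics; python3 - <<'E'
from plant import ctrl
import cv2
o=ctrl.get_obs();print(o['clock'],o['tool_pos'],o['orientation'],o['opening'])
for n in ("scene","side"):
    s=ctrl.snapshot(n)
    cv2.imwrite(f"pics/{n}0.png",s["frame"][...,::-1])
    for th in ["kit_tray","elbow90_mid","tee_mid","cap_mid","pipe_mid","elbow45_mid","red_tee_mid","offcut_mid"]:
        for d in ctrl.mark_of(s,th)[:3]:
            X=d["location"];c=s["K"]@(s["R"]@X+s["t"]);print(n,th,[round(float(v),3) for v in X],round(d["p"],2),(c[:2]/c[2]).astype(int))
E
```

```text
pics
0.0 [0.15830621 0.65597612 0.40371149] [ 1.79903924e+02 -9.74151328e-03 -1.35739946e+01] 0.08736612686984331
scene kit_tray [0.541, 0.171, -0.0] 0.59 [372 184]
scene elbow90_mid [0.358, 0.028, 0.013] 0.73 [294 153]
scene elbow90_mid [0.445, -0.041, 0.012] 0.64 [287 185]
scene elbow90_mid [0.336, -0.082, 0.014] 0.48 [255 161]
scene tee_mid [0.443, -0.267, 0.013] 0.65 [209 218]
scene cap_mid [0.446, -0.044, 0.014] 0.6 [286 185]
scene cap_mid [0.553, -0.356, 0.015] 0.55 [193 268]
scene pipe_mid [0.655, -0.112, 0.013] 0.94 [303 260]
scene elbow45_mid [0.436, -0.159, 0.009] 0.55 [246 200]
scene red_tee_mid [0.556, -0.217, 0.013] 0.69 [246 245]
scene offcut_mid [0.464, -0.409, 0.014] 0.58 [159 248]
side kit_tray [0.542, 0.173, 0.0] 0.58 [234 168]
side elbow90_mid [0.333, -0.08, 0.014] 0.83 [211 265]
side elbow90_mid [0.445, -0.042, 0.009] 0.72 [250 229]
side elbow90_mid [0.356, 0.034, 0.012] 0.62 [193 227]
side tee_mid [0.436, -0.265, 0.015] 0.79 [321 303]
side cap_mid [0.552, -0.354, 0.014] 0.82 [409 302]
side pipe_mid [0.657, -0.111, 0.012] 0.79 [349 204]
side elbow45_mid [0.436, -0.16, 0.01] 0.85 [283 266]
side red_tee_mid [0.557, -0.217, 0.01] 0.6 [352 254]
side offcut_mid [0.462, -0.409, 0.011] 0.73 [399 359]
```

```bash
python3 - <<'E'
import cv2
a=cv2.imread("pics/scene0.png");b=cv2.imread("pics/side0.png")
cv2.imwrite("pics/scene0c.png",cv2.resize(a[100:320,130:480],(800,503),interpolation=cv2.INTER_CUBIC))
cv2.imwrite("pics/side0c.png",cv2.resize(b[110:400,110:480],(765,600),interpolation=cv2.INTER_CUBIC))
E
```

```text
(no output)
```

View pics/scene0c.png

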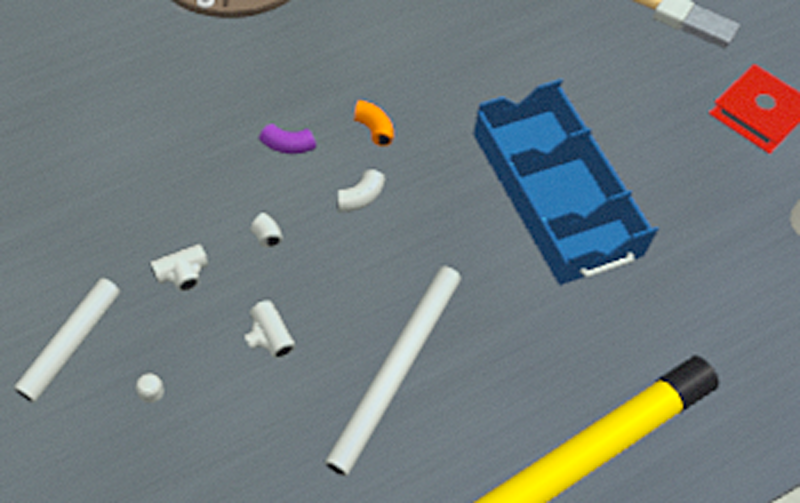

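View pics/side0c.png

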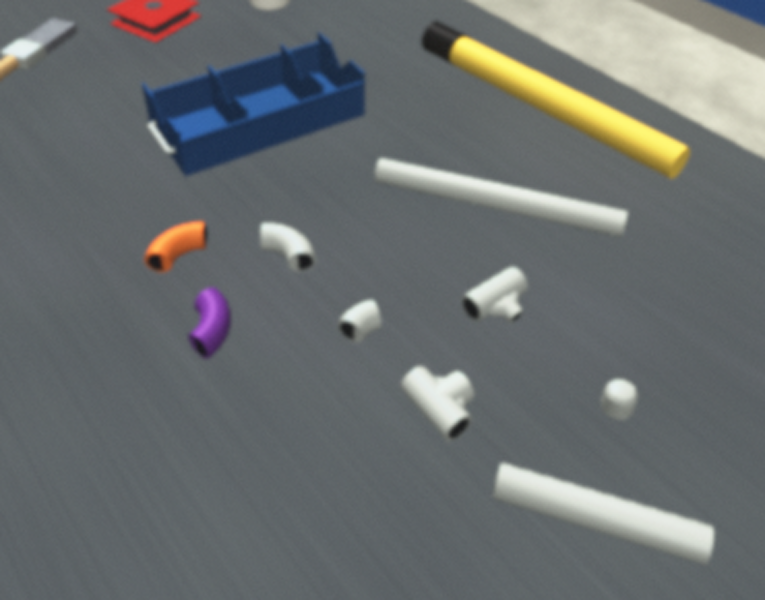

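Candidates for elbow90, in the scene crop: bright steel at (361,190), orange at (375,122) and purple at (287,138). Only the steel one fits. The equal tee is at (181,267), since its branch is as thick as the run; the thin-branched one at (270,328) is the reducing tee. The cap is at (150,387), the long pipe at (395,370), and the tray's shortest bay is at the white-handle end (600,240). Next I'll fit the headings by silhouette.

```bash
cat > h.py <<'E'
import numpy as np, cv2
from plant import ctrl
from scipy.optimize import minimize
from scipy.spatial.transform import Rotation as Ro
r=.01335
def tube(C):  # rings along centre line C (n,2) -> list of hulls
    C=np.asarray(C,float);T=np.gradient(C,axis=0);T/=np.linalg.norm(T,axis=1)[:,None]
    a=np.linspace(0,2*np.pi,24)
    R=[np.c_[c[0]-t[1]*r*np.cos(a),c[1]+t[0]*r*np.cos(a),r+r*np.sin(a)] for c,t in zip(C,T)]
    return [np.r_[p,q] for p,q in zip(R,R[1:])]
th=np.radians(np.linspace(45,135,10));
box=lambda x0,x1,y0,y1,z0,z1:np.array([[x,y,z] for x in(x0,x1) for y in(y0,y1) for z in(z0,z1)])
tray=[box(-.115,.115,-.055,.055,0,.003)]+[box(-.115,.115,s*.055-.0005,s*.055+.0005,0,.045) for s in(-1,1)]
for x in(-.1135,-.0345,.0605,.1135):
    tray.append(box(x-.0015,x+.0015,-.055,.055,0,.036))
    for s in(-1,1):
        tray.append(np.array([[x+d,s*y,z] for d in(-.0015,.0015) for y,z in((.055,.036),(0,.036),(.024,.06),(.055,.06))]))
MODEL={"kit_tray":tray,"elbow90_mid":tube(np.c_[.038*np.cos(th),.038*np.sin(th)-.038]),
"tee_mid":tube([[-.029,-.008],[0,-.008],[.029,-.008]])+tube([[0,-.008],[0,.007],[0,.021]]),
"pipe_mid":tube([[-.13,0],[0,0],[.13,0]])}
def render(s,name,p):
    m=np.zeros((420*4,560*4),np.uint8)
    Rz=Ro.from_euler('z',p[2]).as_matrix()
    for h in MODEL[name]:
        X=h@Rz.T+[p[0],p[1],0];c=(X@s["R"].T+s["t"])@s["K"].T;u=(c[:,:2]/c[:,2:]+.5)*4
        cv2.fillConvexPoly(m,cv2.convexHull(u.astype(np.float32)).astype(np.int32),1)
    return cv2.resize(m*255,(560,420),interpolation=cv2.INTER_AREA)/255.
def fit(name,ms,p0,yaws):
    def cost(q):
        p=[q[0]/50+p0[0],q[1]/50+p0[1],q[2]/3+y0];c=0
        for s,m in ms:
            g=render(s,name,p);c+=1-np.minimum(g,m).sum()/np.maximum(g,m).sum()
        return c/len(ms)
    res=[]
    for y0 in yaws:
        b=minimize(cost,[0,0,0],method="Nelder-Mead",options=dict(initial_simplex=[[-.2,-.2,-.2],[.3,0,0],[0,.3,0],[0,0,.6]],maxiter=60,xatol=.005,fatol=1e-4))
        res.append((b.fun,p0[0]+b.x[0]/50,p0[1]+b.x[1]/50,np.degrees(y0+b.x[2]/3)))
    return sorted(res)
def mv(x,y,z,yaw=None):
    """shift/turn in tool axes from the measured pose to TCP (x,y,z), tool down, yaw deg (mod 180)"""
    o=ctrl.get_obs();R=Ro.from_euler('xyz',o["orientation"],degrees=True)
    d=R.inv().apply(np.array([x,y,z])-o["tool_pos"])*1000
    if yaw is None: w=np.zeros(3)
    else:
        w=min(((R.inv()*Ro.from_euler('xyz',[180,0,yaw+k],degrees=True)).as_rotvec(degrees=True) for k in(0,180)),key=np.linalg.norm)
    print("t%.1f"%o["clock"],"shift",d.round(1),"turn",w.round(1),"j6 %.0f"%o["joint_pos"][5])
E
cat > f.py <<'E'
from h import *
ms={k:[] for k in MODEL}
P={"kit_tray":(.541,.172),"elbow90_mid":(.445,-.042),"tee_mid":(.44,-.266),"pipe_mid":(.656,-.112)}
for n in("scene","side"):
    s=ctrl.snapshot(n)
    for k in MODEL:
        c=s["K"]@(s["R"]@np.r_[P[k],.013]+s["t"]);c=c[:2]/c[2]
        if k=="kit_tray":
            hsv=cv2.cvtColor(s["frame"],cv2.COLOR_RGB2HSV)
            m=((hsv[...,0]>98)&(hsv[...,0]<125)&(hsv[...,1]>130)).astype(np.uint8)
            yy,xx=np.mgrid[:420,:560];m[np.hypot(xx-c[0],yy-c[1])>75]=0
        else:
            L=[d["pixels"] for d in ctrl.trace(s,k)]
            L=[(np.linalg.norm(np.argwhere(m)[:,::-1].mean(0)-c),i,m) for i,m in enumerate(L) if m.any()]
            d,_,m=min(L)
            if d>12: print(n,k,"no mask",d);continue
        ms[k].append((s,m.astype(float)));print(n,k,int(m.sum()))
for k in MODEL:
    ya=np.radians([-60,-30,0,30]) if k=="kit_tray" else np.radians([0,45,90,135] if k=="pipe_mid" else range(-180,180,45))
    for f in fit(k,ms[k],P[k],ya)[:2]: print(k,np.round(f,4))
E
python3 f.py
```

```text
scene kit_tray 3767
scene elbow90_mid 222
scene tee_mid 286
scene pipe_mid 1002
side kit_tray 3833
side elbow90_mid 410
side tee_mid 698
side pipe_mid 1572
kit_tray [ 0.0748  0.5405  0.1736 -7.2005]
kit_tray [ 0.075   0.5409  0.1738 -6.9664]
elbow90_mid [ 1.21300e-01  4.43800e-01 -3.99000e-02 -7.78377e+01]
elbow90_mid [ 1.21500e-01  4.44200e-01 -3.96000e-02 -7.70146e+01]
tee_mid [  0.1494   0.4399  -0.2671 -94.3636]
tee_mid [  0.1504   0.4402  -0.267  -96.7969]
pipe_mid [ 1.163000e-01  6.538000e-01 -1.132000e-01  1.224318e+02]
pipe_mid [ 1.165000e-01  6.548000e-01 -1.145000e-01  1.224072e+02]
```

```bash
cat >> h.py <<'E'
def plan(*W):
    o=ctrl.get_obs();p=np.array(o["tool_pos"]);R=Ro.from_euler('xyz',o["orientation"],degrees=True)
    for w in W:
        R2=Ro.from_euler('xyz',[180,0,w[3]],degrees=True)
        print(w,"shift",(R.inv().apply(np.array(w[:3])-p)*1000).round(1),"turn",(R.inv()*R2).as_rotvec(degrees=True).round(1))
        p=np.array(w[:3]);R=R2
E
python3 -c "
from h import *
plan((.32,.53,.36,-35),(.48,.34,.34,-55),(.5,.12,.32,-78),(.444,-.04,.30,-78))"
```

```text
(0.32, 0.53, 0.36, -35) shift [186.7  84.7  44.7] turn [ 0.  -0.  21.4]
(0.48, 0.34, 0.34, -55) shift [240.   63.9  20. ] turn [-0. -0. 20.]
(0.5, 0.12, 0.32, -78) shift [191.7 109.8  20. ] turn [ 0. -0. 23.]
(0.444, -0.04, 0.3, -78) shift [144.9  88.   20. ] turn [0. 0. 0.]
```

```bash
R='python3 -m inch'
python3 -m inch '[0.2,187,85,45,0,0,21.4, 0.2,187,85,45,0,0,21.4, 0.2,187,85,45,0,0,21.4, 0.2,187,85,45,0,0,21.4, 0.2,187,85,45,0,0,21.4]'
python3 -m inch '[0.2,240,64,20,0,0,20, 0.2,240,64,20,0,0,20, 0.2,240,64,20,0,0,20, 0.2,240,64,20,0,0,20, 0.2,240,64,20,0,0,20]'
python3 -m inch '[0.2,192,110,20,0,0,23, 0.2,192,110,20,0,0,23, 0.2,192,110,20,0,0,23, 0.2,192,110,20,0,0,23, 0.2,192,110,20,0,0,23]'
python3 -c "
from h import *
mv(.444,-.04,.30,-78)"
```

```text
clock: 1.8
tool_pos: [0.3229, 0.5263, 0.3585]
orientation: [179.9, -0.0, -35.2]
force: [0.1, 0.1, 0.2]
opening: 0.0701
gripper_force: 0.0
clock: 2.3
tool_pos: [0.4811, 0.3383, 0.3399]
orientation: [-180.0, 0.0, -54.9]
force: [1.3, 1.1, 0.4]
opening: 0.0703
gripper_force: 0.0
clock: 2.8
tool_pos: [0.4998, 0.1161, 0.3196]
orientation: [180.0, -0.0, -78.1]
force: [-0.9, 0.0, -0.6]
opening: 0.0701
gripper_force: 0.0
t2.8 shift [141.2  86.9  19.6] turn [ 0.  -0.  -0.1] j6 -23
```

Tracking is accurate. I'll go above the elbow and look with the wrist camera.

```bash

python3 -m inch '[0.2,141,87,20,0,0,0, 0.2,141,87,20,0,0,0, 0.2,141,87,20,0,0,0, 0.2,141,87,20,0,0,0, 0.2,141,87,20,0,0,0]' | head -3
cat > w.py <<'E'
from h import *
import sys
name,fn=sys.argv[1:3]
s=ctrl.snapshot("wrist");cv2.imwrite(f"pics/{fn}.png",s["frame"][...,::-1])
print(s["K"].round(1).tolist())
for d in ctrl.mark_of(s,name)[:3]: print("mark",np.round(d["location"],4),round(d["p"],2))
def unproj(s,uv,z):
    x=np.linalg.inv(s["K"])@[uv[0],uv[1],1];rr=np.hypot(x[0],x[1])
    d=np.array([x[0]/rr*np.sin(rr),x[1]/rr*np.sin(rr),np.cos(rr)]);d=s["R"].T@d
    c=-s["R"].T@s["t"];return c+d*(z-c[2])/d[2]
# ground-plane image, 0.5 mm/px, about the TCP, x right / y up
o=ctrl.get_obs();z=float(sys.argv[3]) if len(sys.argv)>3 else .0134
W=.3;n=600;cx,cy=o["tool_pos"][:2]
if len(sys.argv)>5: cx,cy=map(float,sys.argv[4:6])
g=(np.arange(n)-n/2)*W/n
X=np.stack(np.broadcast_arrays(cx+g[None],cy-g[:,None],z),-1)
c=X@s["R"].T+s["t"];t=np.arctan2(np.hypot(c[...,0],c[...,1]),c[...,2]);q=np.hypot(c[...,0],c[...,1])+1e-9
uv=np.stack([c[...,0]/q*t,c[...,1]/q*t,np.ones_like(t)],-1)@s["K"].T
td=cv2.remap(s["frame"],uv[...,0].astype(np.float32),uv[...,1].astype(np.float32),cv2.INTER_LINEAR)
td=np.ascontiguousarray(td[...,::-1])
for d in ctrl.trace(s,name)[:3]:
    m=cv2.remap(d["pixels"].astype(np.uint8),uv[...,0].astype(np.float32),uv[...,1].astype(np.float32),0)
    if m.sum()<50: continue
    C=max(cv2.findContours(m,0,1)[0],key=cv2.contourArea);(a,b),wh,an=cv2.minAreaRect(C)
    cv2.drawContours(td,[C],-1,(0,255,0),1)
    print("rect centre",round(cx+(a-n/2)*W/n,4),round(cy-(b-n/2)*W/n,4),"size mm",np.round(np.array(wh)*W/n*1000,1),"axis1 heading",round(-an,1),round(d["p"],2))
cv2.imwrite(f"pics/{fn}t.png",td)
E
python3 w.py elbow90_mid w1
```

```text
clock: 3.3
tool_pos: [0.4435, -0.0386, 0.2997]
orientation: [180.0, 0.0, -78.1]
[[325.2, 0.0, 278.9], [0.0, 325.2, 212.5], [0.0, 0.0, 1.0]]
mark [ 0.334  -0.0849  0.013 ] 0.93
mark [ 0.4439 -0.0385  0.0173] 0.65
mark [0.3519 0.0335 0.0101] 0.63
rect centre 0.3328 -0.0803 size mm [38.8 72.4] axis1 heading -39.3 0.94
rect centre 0.3831 0.0189 size mm [15.  24.1] axis1 heading -79.7 0.62
rect centre 0.4422 -0.0384 size mm [72.2 34.4] axis1 heading -78.0 0.61
```

View pics/w1t.png

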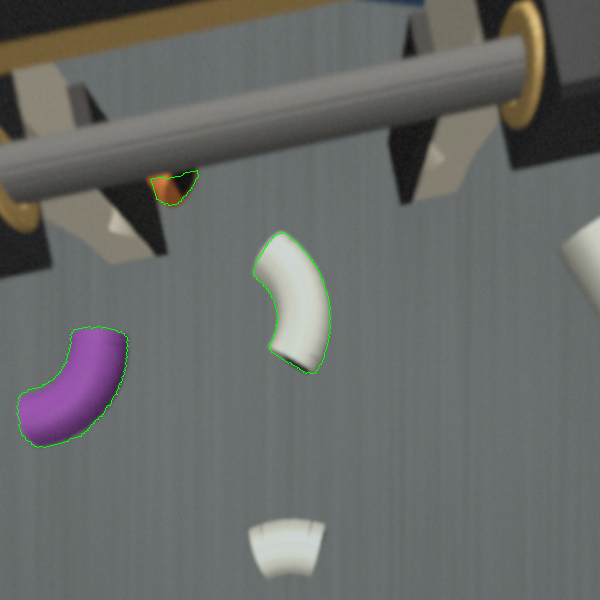

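The wrist view shows the steel elbow at (295,305), heading −78° and bulging to +x. The 45° elbow at (287,548) and the orange and purple decoys are clear. Descending and gripping.

```bash

python3 -m inch '[0.2,0,1.5,60,0,0,0, 0.2,0,1.5,105,0,0,0, 0.2,0,1.5,119,0,0,0, 0.2,0,1.5,119,0,0,0, 0.6,0,1.5,119,0,0,0]' | head -3
python3 -m inch '[1,0,0,0,0,0,0, 1,0,0,0,0,0,0, 1,0,0,0,0,0,0, 1,0,0,0,0,0,0, 1,0,0,0,0,0,0]'
python3 -m inch '[1,0,0,-30,0,0,0, 1,0,0,-80,0,0,0, 1,0,0,-120,0,0,0, 1,0,0,-130,0,0,0, 1,0,0,-130,0,0,0]'
python3 -c "
from h import *
def T(x,y,t=(.5405,.1736,-7.1)):
    c,s=np.cos(np.radians(t[2])),np.sin(np.radians(t[2]));return t[0]+c*x-s*y,t[1]+s*x+c*y
X=T(.013,.002);print(X)
plan((.51,.06,.31,-40),(*X,.31,-7.1))"
```

```text
clock: 3.95
tool_pos: [0.4439, -0.0358, 0.1803]
orientation: [180.0, -0.0, -77.9]
clock: 4.45
tool_pos: [0.4432, -0.037, 0.1808]
orientation: [-180.0, 0.0, -78.0]
force: [1.0, -0.4, -0.2]
opening: 0.0274
gripper_force: 10.4
clock: 4.95
tool_pos: [0.4434, -0.037, 0.3122]
orientation: [-179.8, 0.0, -78.0]
force: [0.2, -0.0, -0.8]
opening: 0.027
gripper_force: 29.0
(np.float64(0.5536475181459923), np.float64(0.1739778446781446))
(0.51, 0.06, 0.31, -40) shift [-81.  -85.3   2.7] turn [ -0.2  -0.  -38. ]
(np.float64(0.5536475181459923), np.float64(0.1739778446781446), 0.31, -7.1) shift [ -39.8 -115.4   -0. ] turn [  0.    0.  -32.9]
```

```bash

python3 -m inch '[1,-81,-85,2,0,0,-38, 1,-81,-85,2,0,0,-38, 1,-81,-85,2,0,0,-38, 1,-81,-85,2,0,0,-38, 1,-81,-85,2,0,0,-38]' | head -3
python3 -m inch '[1,-40,-115,0,0,0,-33, 1,-40,-115,0,0,0,-33, 1,-40,-115,0,0,0,-33, 1,-40,-115,0,0,0,-33, 1,-40,-115,0,0,0,-33]' 
python3 w.py kit_tray w2 .06; python3 -c "
from h import *
mv(.55365,.17398,.31,-7.1)"
```

```text
clock: 5.45
tool_pos: [0.5091, 0.0604, 0.3058]
orientation: [179.8, 0.1, -39.6]
clock: 5.95
tool_pos: [0.5522, 0.1742, 0.3057]
orientation: [179.8, 0.2, -6.8]
force: [-0.3, 0.2, -1.0]
opening: 0.0269
gripper_force: 29.0
[[325.2, 0.0, 278.9], [0.0, 325.2, 212.5], [0.0, 0.0, 1.0]]
mark [0.5389 0.1693 0.001 ] 0.61
rect centre 0.5943 0.166 size mm [133.6 109.5] axis1 heading -7.0 0.64
t6.1 shift [ 1.3 -1.  -2.7] turn [ 0.1  0.1 -0.1] j6 46
```

View pics/w2t.png

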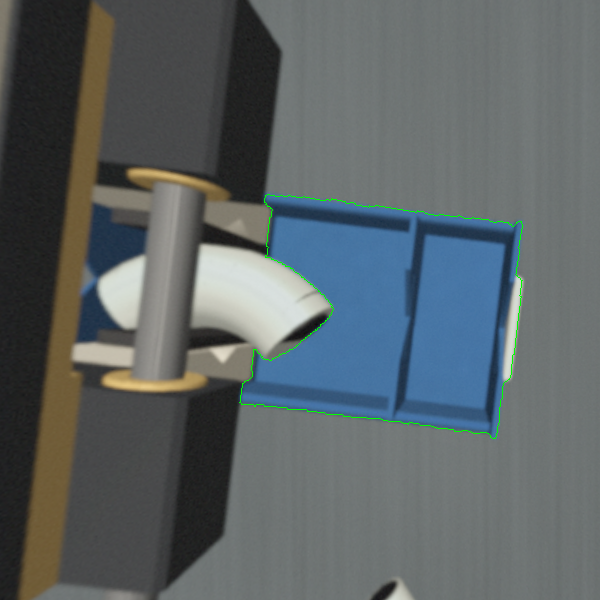

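The view shows the shortest bay at the handle end (+x), at (455,320), and confirms a tray heading of −7°. The elbow is over the long bay. Lowering.

```bash

python3 -m inch '[1,3,-1,45,0,0,0, 1,3,-1,85,0,0,0, 1,3,-1,110,0,0,0, 1,3,-1,118,0,0,0, 1,3,-1,121,0,0,0]'
python3 -m inch '[1,0,0,0,0,0,0, 0.48,0,0,0,0,0,0, 0.48,0,0,0,0,0,0, 0.48,0,0,0,0,0,0, 0.48,0,0,0,0,0,0]'
python3 -m inch '[0.48,0,0,-20,0,0,0, 0.48,0,0,-60,0,0,0, 0.48,0,0,-100,0,0,0, 0.48,0,0,-130,0,0,0, 0.48,0,0,-130,0,0,0]'
python3 -c "
from h import *
plan((.52,.02,.31,-40),(.47,-.15,.31,-70),(.44,-.26,.31,-95))"
```

```text
clock: 6.6
tool_pos: [0.5557, 0.1738, 0.187]
orientation: [179.9, 0.1, -7.1]
force: [-0.0, 0.7, -1.1]
opening: 0.027
gripper_force: 29.0
clock: 7.1
tool_pos: [0.5559, 0.1745, 0.1884]
orientation: [-180.0, -0.1, -7.0]
force: [0.2, 0.5, 0.8]
opening: 0.0451
gripper_force: 0.0
clock: 7.6
tool_pos: [0.557, 0.175, 0.323]
orientation: [-179.7, -0.4, -6.9]
force: [-0.4, -0.1, -0.6]
opening: 0.0455
gripper_force: 0.0
(0.52, 0.02, 0.31, -40) shift [-18.1 158.4  12. ] turn [-0.4 -0.3 33.1]
(0.47, -0.15, 0.31, -70) shift [ 71.  162.4   0. ] turn [-0. -0. 30.]
(0.44, -0.26, 0.31, -95) shift [93.1 65.8  0. ] turn [ 0. -0. 25.]
```

```bash

python3 -m inch '[0.2,-18,158,12,0,0,33, 0.2,-18,158,12,0,0,33, 0.2,-18,158,12,0,0,33, 0.2,-18,158,12,0,0,33, 0.2,-18,158,12,0,0,33]' | head -3
python3 -m inch '[0.2,71,162,0,0,0,30, 0.2,71,162,0,0,0,30, 0.2,71,162,0,0,0,30, 0.2,71,162,0,0,0,30, 0.2,71,162,0,0,0,30]' | head -3
python3 -m inch '[0.2,93,66,0,0,0,25, 0.2,93,66,0,0,0,25, 0.2,93,66,0,0,0,25, 0.2,93,66,0,0,0,25, 0.2,93,66,0,0,0,25]' | head -3
python3 w.py tee_mid w3; python3 -c "
from h import *
mv(.44,-.267,.30,-95)"
```

```text
clock: 8.1
tool_pos: [0.5179, 0.0179, 0.3054]
orientation: [180.0, 0.0, -40.3]
clock: 8.6
tool_pos: [0.4684, -0.1519, 0.3055]
orientation: [180.0, 0.0, -70.1]
clock: 9.1
tool_pos: [0.4395, -0.2595, 0.3055]
orientation: [-180.0, 0.0, -94.7]
[[325.2, 0.0, 278.9], [0.0, 325.2, 212.5], [0.0, 0.0, 1.0]]
mark [ 0.4375 -0.2655  0.0121] 0.94
rect centre 0.4418 -0.2651 size mm [44.1 64.7] axis1 heading -3.6 0.78
t9.2 shift [ 8.  -1.1  5.7] turn [-0.   0.   0.3] j6 4
```

View pics/w3t.png

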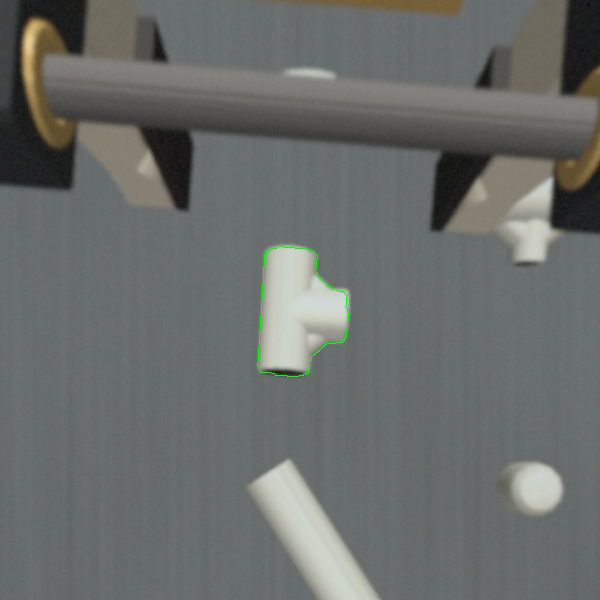

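The tee at (300,312) has a thick branch towards +x, so it's the equal tee. The reducing tee at (528,235), the offcut and the cap are clear. Gripping.

```bash

python3 -m inch '[0.2,7,-2,45,0,0,-0.5, 0.2,7,-2,85,0,0,-0.5, 0.2,7,-2,115,0,0,-0.5, 0.2,7,-2,124,0,0,-0.5, 0.3,7,-2,124,0,0,-0.5]' | head -3
python3 -m inch '[1,0,0,0,0,0,0, 1,0,0,0,0,0,0, 1,0,0,0,0,0,0, 1,0,0,0,0,0,0, 1,0,0,0,0,0,0]'
python3 -m inch '[1,0,0,-30,0,0,0, 1,0,0,-80,0,0,0, 1,0,0,-120,0,0,0, 1,0,0,-130,0,0,0, 1,0,0,-130,0,0,0]'
python3 -c "
from h import *
def T(x,y,t=(.542,.1735,-7.1)):
    c,s=np.cos(np.radians(t[2])),np.sin(np.radians(t[2]));return round(t[0]+c*x-s*y,4),round(t[1]+s*x+c*y,4)
plan((.46,-.18,.31,-70),(.49,0,.31,-40),(*T(-.074,0),.31,-7.1))"
```

```text
clock: 9.75
tool_pos: [0.4406, -0.2666, 0.181]
orientation: [179.9, 0.0, -94.3]
clock: 10.25
tool_pos: [0.4406, -0.2672, 0.1829]
orientation: [-179.9, -0.0, -94.5]
force: [-1.3, 2.8, 7.5]
opening: 0.0419
gripper_force: 30.0
clock: 10.75
tool_pos: [0.4405, -0.2673, 0.3138]
orientation: [-179.7, -0.0, -94.5]
force: [0.5, -0.1, -2.6]
opening: 0.0418
gripper_force: 30.0
(0.46, -0.18, 0.31, -70) shift [-88.5 -12.6   3.8] turn [ -0.3  -0.1 -24.5]
(0.49, 0, 0.31, -40) shift [-158.9  -89.8   -0. ] turn [  0.   0. -30.]
(np.float64(0.4686), np.float64(0.1826), 0.31, -7.1) shift [-133.8 -126.1   -0. ] turn [  0.    0.  -32.9]
```

```bash

python3 -m inch '[1,-88,-13,2,0,0,-24.5, 1,-88,-13,2,0,0,-24.5, 1,-88,-13,2,0,0,-24.5, 1,-88,-13,2,0,0,-24.5, 1,-88,-13,2,0,0,-24.5]' | head -3
python3 -m inch '[1,-159,-90,0,0,0,-30, 1,-159,-90,0,0,0,-30, 1,-159,-90,0,0,0,-30, 1,-159,-90,0,0,0,-30, 1,-159,-90,0,0,0,-30]' | head -3
python3 -m inch '[1,-134,-126,0,0,0,-33, 1,-134,-126,0,0,0,-33, 1,-134,-126,0,0,0,-33, 1,-134,-126,0,0,0,-33, 1,-134,-126,0,0,0,-33]'
python3 w.py elbow90_mid w4 .06 .54 .17; python3 -c "
from h import *
mv(.4686,.1826,.184,-7.1)"
```

```text
clock: 11.25
tool_pos: [0.4596, -0.1805, 0.3083]
orientation: [179.9, 0.1, -70.2]
clock: 11.75
tool_pos: [0.491, 0.0021, 0.3092]
orientation: [-180.0, -0.0, -39.9]
clock: 12.25
tool_pos: [0.4687, 0.1847, 0.3092]
orientation: [-180.0, -0.0, -6.8]
force: [0.3, -0.6, -2.6]
opening: 0.0416
gripper_force: 30.0
[[325.2, 0.0, 278.9], [0.0, 325.2, 212.5], [0.0, 0.0, 1.0]]
mark [0.5576 0.177  0.0204] 0.59
rect centre 0.5563 0.1733 size mm [58.2 28.5] axis1 heading -10.1 0.97
t12.4 shift [  0.2  -1.4 125. ] turn [ 0.1  0.1 -0.1] j6 39
```

View pics/w4t.png

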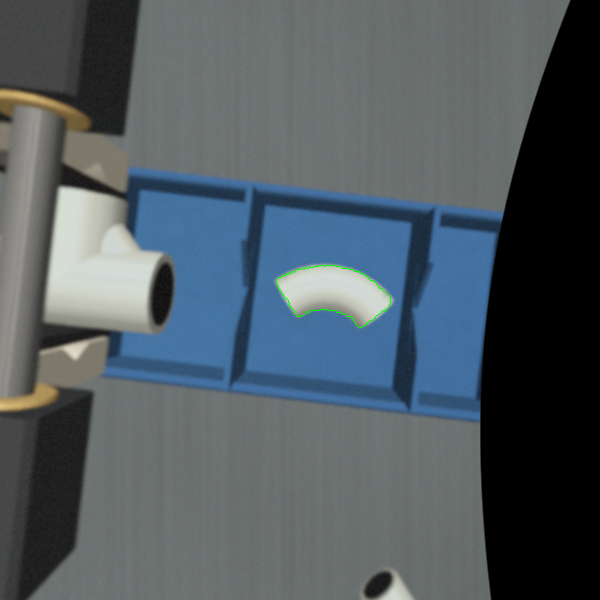

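The elbow lies centred in the long bay at (333,297). The left end wall is partly hidden by the finger, so I'll check the tray model against the first scene picture.

```bash
python3 - <<'E'
from h import *
s=ctrl.snapshot("scene");im=cv2.imread("pics/scene0.png")
a,b,sc=320,120,6.0
big=cv2.resize(im[b:b+100,a:a+120],None,fx=sc,fy=sc,interpolation=cv2.INTER_CUBIC)
Rz=Ro.from_euler('z',-7.1,degrees=True).as_matrix()
for x in(-.1135,-.0345,.0605,.1135):
    X=np.array([[x,-.055,.06],[x,-.024,.06],[x,0,.036],[x,.024,.06],[x,.055,.06]])@Rz.T+[.541,.1736,0]
    c=(X@s["R"].T+s["t"])@s["K"].T;u=(c[:,:2]/c[:,2:]-[a,b]+.5)*sc
    cv2.polylines(big,[u.astype(int)],False,(0,0,255),1)
cv2.imwrite("pics/chk.png",big)
E
```

```text
(no output)
```

View pics/chk.png

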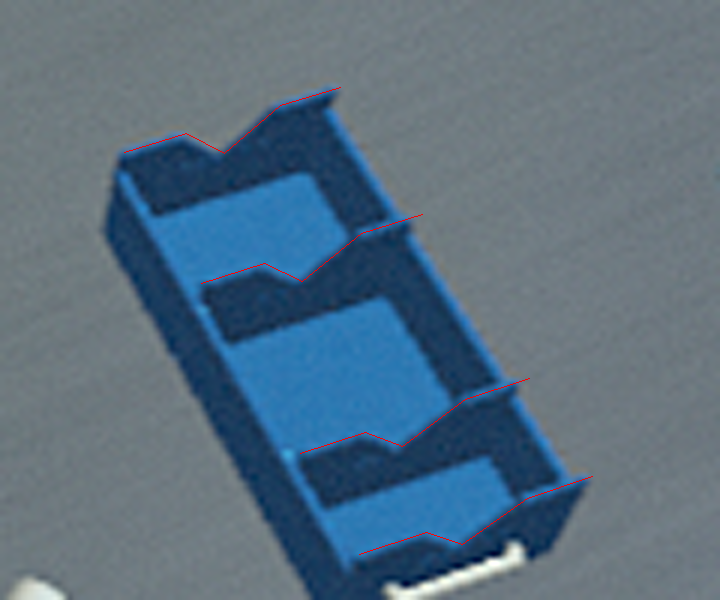

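The tray model lies on the picture to within about 2 mm. Lowering the tee.

```bash

python3 -m inch '[1,0,-1,45,0,0,0, 1,0,-1,85,0,0,0, 1,0,-1,110,0,0,0, 1,0,-1,119,0,0,0, 1,0,-1,122,0,0,0]'
python3 -m inch '[1,0,-1,0,0,0,0, 0.41,0,-1,0,0,0,0, 0.41,0,-1,0,0,0,0, 0.41,0,-1,0,0,0,0, 0.41,0,-1,0,0,0,0]'
python3 -m inch '[0.41,0,0,-20,0,0,0, 0.41,0,0,-60,0,0,0, 0.41,0,0,-100,0,0,0, 0.41,0,0,-130,0,0,0, 0.41,0,0,-130,0,0,0]'
python3 -c "
from h import *
plan((.52,.02,.31,-25),(.54,-.2,.31,-45),(.552,-.345,.31,-60))"
```

```text
clock: 12.95
tool_pos: [0.4688, 0.1823, 0.187]
orientation: [179.9, 0.1, -7.1]
force: [0.1, 0.4, -1.6]
opening: 0.0421
gripper_force: 30.0
clock: 13.45
tool_pos: [0.4688, 0.1845, 0.1883]
orientation: [-179.9, -0.0, -7.0]
force: [-0.6, -0.2, -0.8]
opening: 0.0517
gripper_force: 0.0
clock: 13.95
tool_pos: [0.4697, 0.1852, 0.3225]
orientation: [-179.7, -0.4, -6.9]
force: [0.2, -0.1, -1.1]
opening: 0.0517
gripper_force: 0.0
(0.52, 0.02, 0.31, -25) shift [ 69.7 158.   12. ] turn [-0.4 -0.3 18.1]
(0.54, -0.2, 0.31, -45) shift [111.1 190.9   0. ] turn [ 0. -0. 20.]
(0.552, -0.345, 0.31, -60) shift [111.  94.   0.] turn [-0. -0. 15.]
```

```bash

python3 -m inch '[0.3,70,158,12,0,0,18, 0.3,70,158,12,0,0,18, 0.3,70,158,12,0,0,18, 0.3,70,158,12,0,0,18, 0.3,70,158,12,0,0,18]' | head -3
python3 -m inch '[0.3,111,191,0,0,0,20, 0.3,111,191,0,0,0,20, 0.3,111,191,0,0,0,20, 0.3,111,191,0,0,0,20, 0.3,111,191,0,0,0,20]' | head -3
python3 -m inch '[0.3,111,94,0,0,0,15, 0.3,111,94,0,0,0,15, 0.3,111,94,0,0,0,15, 0.3,111,94,0,0,0,15, 0.3,111,94,0,0,0,15]' | head -3
python3 w.py cap_mid w5 .025; python3 -c "
from h import *
mv(.5525,-.355,.18,-60)"
```

```text
clock: 14.45
tool_pos: [0.5191, 0.0164, 0.3048]
orientation: [179.9, 0.1, -25.2]
clock: 14.95
tool_pos: [0.539, -0.2036, 0.3052]
orientation: [180.0, 0.0, -45.1]
clock: 15.45
tool_pos: [0.5509, -0.3464, 0.3046]
orientation: [180.0, 0.1, -60.1]
[[325.2, 0.0, 278.9], [0.0, 325.2, 212.5], [0.0, 0.0, 1.0]]
mark [ 0.555  -0.3569  0.0128] 0.7
mark [ 0.4613 -0.4088  0.0107] 0.7
rect centre 0.5579 -0.3564 size mm [27.6 25.4] axis1 heading -49.4 0.59
t15.6 shift [  9.7   4.1 125.6] turn [0.  0.  0.1] j6 45
```

View pics/w5t.png

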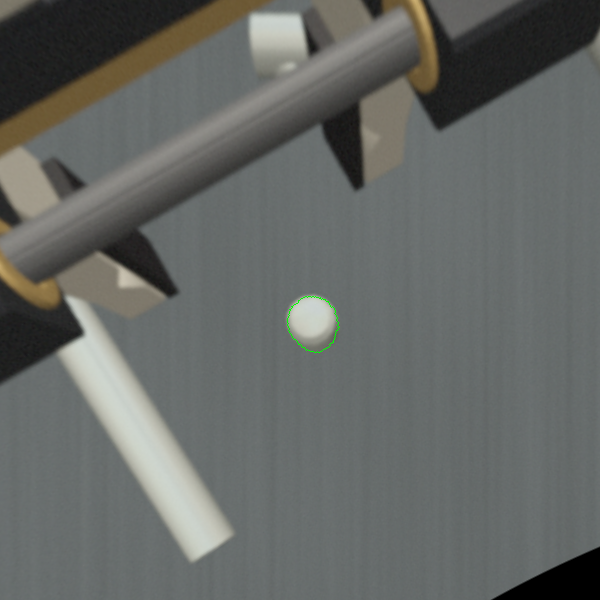

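The cap is alone at (312,322), with the offcut well clear. Gripping.

```bash

python3 -m inch '[0.3,12,3,45,0,0,0, 0.3,12,3,85,0,0,0, 0.3,12,3,115,0,0,0, 0.3,12,3,125,0,0,0, 0.4,12,3,125,0,0,0]' | head -3
python3 -m inch '[1,0,0,0,0,0,0, 1,0,0,0,0,0,0, 1,0,0,0,0,0,0, 1,0,0,0,0,0,0, 1,0,0,0,0,0,0]'
python3 -m inch '[1,0,0,-30,0,0,0, 1,0,0,-80,0,0,0, 1,0,0,-120,0,0,0, 1,0,0,-130,0,0,0, 1,0,0,-130,0,0,0]'
python3 -c "
from h import *
def T(x,y,t=(.542,.173,-7.3)):
    c,s=np.cos(np.radians(t[2])),np.sin(np.radians(t[2]));return round(t[0]+c*x-s*y,4),round(t[1]+s*x+c*y,4)
plan((.56,-.19,.31,-40),(.59,.03,.31,-22),(*T(.087,0),.31,-7.3))"
```

```text
clock: 16.1
tool_pos: [0.5547, -0.3564, 0.1807]
orientation: [179.9, 0.1, -59.8]
clock: 16.6
tool_pos: [0.5548, -0.3578, 0.1813]
orientation: [-180.0, -0.0, -60.0]
force: [0.5, 2.0, 4.4]
opening: 0.0257
gripper_force: 30.0
clock: 17.1
tool_pos: [0.5548, -0.358, 0.313]
orientation: [-179.8, -0.2, -60.0]
force: [0.7, -0.5, -1.0]
opening: 0.0253
gripper_force: 30.0
(0.56, -0.19, 0.31, -40) shift [-142.9  -88.6    2.8] turn [ -0.1  -0.2 -20. ]
(0.59, 0.03, 0.31, -22) shift [-118.4 -187.8   -0. ] turn [ -0.   0. -18.]
(np.float64(0.6283), np.float64(0.1619), 0.31, -7.3) shift [ -13.9 -136.6   -0. ] turn [ -0.    0.  -14.7]
```

```bash

python3 -m inch '[1,-143,-88,2,0,0,-20, 1,-143,-88,2,0,0,-20, 1,-143,-88,2,0,0,-20, 1,-143,-88,2,0,0,-20, 1,-143,-88,2,0,0,-20]' | head -3
python3 -m inch '[1,-118,-188,0,0,0,-18, 1,-118,-188,0,0,0,-18, 1,-118,-188,0,0,0,-18, 1,-118,-188,0,0,0,-18, 1,-118,-188,0,0,0,-18]' | head -3
python3 -m inch '[1,-14,-137,0,0,0,-14.7, 1,-14,-137,0,0,0,-14.7, 1,-14,-137,0,0,0,-14.7, 1,-14,-137,0,0,0,-14.7, 1,-14,-137,0,0,0,-14.7]'
python3 w.py cap_mid w6 .06; python3 - <<'E'
from h import *
mv(.6283,.1619,.184,-7.3)
a=cv2.imread("pics/w6.png");b=cv2.imread("pics/w6t.png")
s=ctrl.snapshot("side")["frame"][...,::-1]
c=cv2.resize(s[60:210,150:350],(400,300),interpolation=cv2.INTER_CUBIC)
cv2.imwrite("pics/m6.png",np.hstack([cv2.resize(a,(400,300)),c]))
E
```

```text
clock: 17.6
tool_pos: [0.5586, -0.1875, 0.3068]
orientation: [179.9, 0.2, -39.8]
clock: 18.1
tool_pos: [0.5897, 0.0325, 0.3071]
orientation: [179.9, 0.1, -21.9]
clock: 18.6
tool_pos: [0.6277, 0.1623, 0.3064]
orientation: [179.9, 0.2, -7.2]
force: [-0.5, -0.1, -0.9]
opening: 0.0254
gripper_force: 30.0
[[325.2, 0.0, 278.9], [0.0, 325.2, 212.5], [0.0, 0.0, 1.0]]
mark [0.6217 0.1585 0.1355] 0.76
rect centre 0.5918 0.1666 size mm [34.9 40.4] axis1 heading -8.1 0.74
rect centre 0.5224 0.1748 size mm [ 8.1 13.1] axis1 heading -7.1 0.38
t18.8 shift [  0.8  -1.3 123.7] turn [ 0.1  0.1 -0.1] j6 51
```

View pics/m6.png

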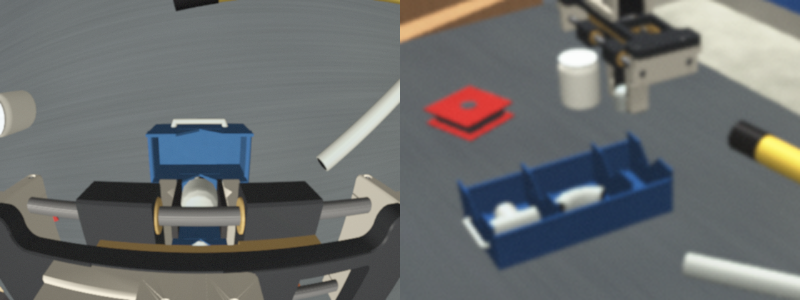

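Tee and elbow lie in their bays (right half, at (515,215) and (580,197)). The cap is upright in the fingers over the short bay. Lowering.

```bash

python3 -m inch '[1,3,-1,45,0,0,0, 1,3,-1,85,0,0,0, 1,3,-1,110,0,0,0, 1,3,-1,119,0,0,0, 1,3,-1,122,0,0,0]'
python3 -m inch '[1,0,-1,0,0,0,0, 0.48,0,-1,0,0,0,0, 0.48,0,-1,0,0,0,0, 0.48,0,-1,0,0,0,0, 0.48,0,-1,0,0,0,0]'
python3 -m inch '[0.48,0,0,-20,0,0,0, 0.48,0,0,-60,0,0,0, 0.48,0,0,-100,0,0,0, 0.48,0,0,-130,0,0,0, 0.48,0,0,-130,0,0,0]'
python3 -c "
from h import *
plan((.66,-.04,.31,-30),(.654,-.113,.31,-57.6))"
```

```text
clock: 19.3
tool_pos: [0.6308, 0.162, 0.1861]
orientation: [179.9, 0.1, -7.3]
force: [0.3, -0.4, 0.3]
opening: 0.0256
gripper_force: 30.0
clock: 19.8
tool_pos: [0.6311, 0.1639, 0.1874]
orientation: [-180.0, -0.0, -7.3]
force: [0.3, -0.4, -0.0]
opening: 0.0449
gripper_force: 0.0
clock: 20.3
tool_pos: [0.6322, 0.1643, 0.3225]
orientation: [-179.7, -0.4, -7.2]
force: [1.2, -1.0, 0.3]
opening: 0.0457
gripper_force: 0.0
(0.66, -0.04, 0.31, -30) shift [ 53.1 199.3  12. ] turn [-0.3 -0.4 22.8]
(0.654, -0.113, 0.31, -57.6) shift [31.3 66.2  0. ] turn [ 0.  -0.  27.6]
```

```bash

python3 -m inch '[0.3,53,199,12,0,0,23, 0.3,53,199,12,0,0,23, 0.3,53,199,12,0,0,23, 0.3,53,199,12,0,0,23, 0.3,53,199,12,0,0,23]' | head -3
python3 -m inch '[0.3,31,66,0,0,0,27.6, 0.3,31,66,0,0,0,27.6, 0.3,31,66,0,0,0,27.6, 0.3,31,66,0,0,0,27.6, 0.3,31,66,0,0,0,27.6]' | head -3
python3 w.py pipe_mid w7 .0134 .654 -.113; python3 - <<'E'
from h import *
mv(.654,-.113,.18,-57.6)
s=ctrl.snapshot("scene");im=s["frame"][...,::-1]
for k in("tee_mid","elbow90_mid","cap_mid"):
    print(k,[(np.round(d["location"],3).tolist(),round(d["p"],2)) for d in ctrl.mark_of(s,k) if d["location"][1]>.1])
big=cv2.resize(im[120:220,320:440],(480,400),interpolation=cv2.INTER_CUBIC)
t=cv2.resize(cv2.imread("pics/w7t.png"),(320,320))
cv2.imwrite("pics/m7.png",np.hstack([big,cv2.copyMakeBorder(t,0,80,0,0,0)]))
E
```

```text
clock: 20.8
tool_pos: [0.658, -0.0451, 0.3036]
orientation: [179.9, 0.1, -30.5]
clock: 21.3
tool_pos: [0.6517, -0.113, 0.3043]
orientation: [180.0, 0.0, -57.9]
[[325.2, 0.0, 278.9], [0.0, 325.2, 212.5], [0.0, 0.0, 1.0]]
mark [ 0.6557 -0.1133  0.0099] 0.63
rect centre 0.6695 -0.1342 size mm [212.7  27.3] axis1 heading -57.4 0.71
t21.4 shift [  1.6  -1.6 124.5] turn [ 0.   0.  -0.2] j6 25
tee_mid [([0.472, 0.185, 0.016], 0.47)]
elbow90_mid [([0.56, 0.176, 0.014], 0.59)]
cap_mid [([0.624, 0.165, 0.016], 0.58)]
```

View pics/m7.png

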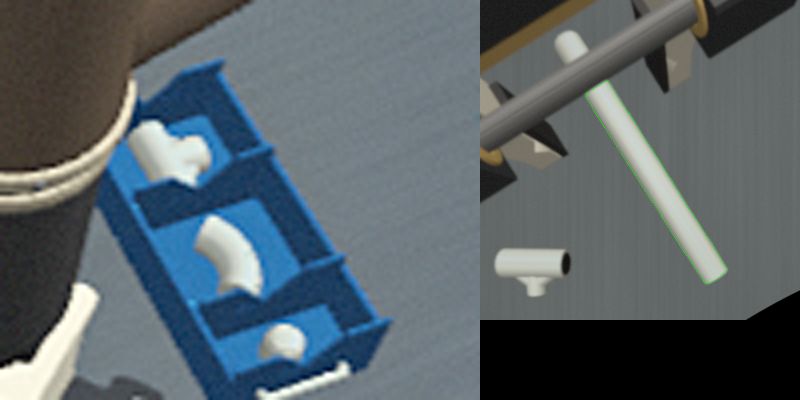

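All three fittings are in their bays. The pipe is below the gripper, heading −57.5°. Gripping.

```bash

python3 -m inch '[0.3,3,-2,45,0,0,-0.3, 0.3,3,-2,85,0,0,-0.3, 0.3,3,-2,115,0,0,-0.3, 0.3,3,-2,123,0,0,-0.3, 0.4,3,-2,123,0,0,-0.3]' | head -3
python3 -m inch '[1,0,0,0,0,0,0, 1,0,0,0,0,0,0, 1,0,0,0,0,0,0, 1,0,0,0,0,0,0, 1,0,0,0,0,0,0]'
python3 -m inch '[1,0,0,-20,0,0,0, 1,0,0,-50,0,0,0, 1,0,0,-90,0,0,0, 1,0,0,-120,0,0,0, 1,0,0,-130,0,0,0]'
python3 -c "
from h import *
plan((.63,.03,.31,-32),(.542,.173,.31,-7.3))"
```

```text
clock: 22.15
tool_pos: [0.6549, -0.1143, 0.1811]
orientation: [179.9, 0.1, -57.5]
clock: 22.65
tool_pos: [0.6552, -0.1145, 0.1823]
orientation: [-180.0, -0.0, -57.6]
force: [-1.3, 0.9, 4.4]
opening: 0.026
gripper_force: 30.0
clock: 23.15
tool_pos: [0.6558, -0.1144, 0.3151]
orientation: [-179.8, -0.1, -57.6]
force: [-0.2, 0.2, -3.4]
opening: 0.0257
gripper_force: 30.0
(0.63, 0.03, 0.31, -32) shift [-135.7  -55.7    5. ] turn [ -0.2  -0.2 -25.6]
(0.542, 0.173, 0.31, -7.3) shift [-150.4  -74.6   -0. ] turn [  0.    0.  -24.7]
```

```bash

python3 -m inch '[1,-30,-12,2,0,0,-6, 1,-65,-26,4,0,0,-13, 1,-105,-43,4,0,0,-20, 1,-130,-53,4,0,0,-25, 1,-136,-56,4,0,0,-25.6]' | head -3
python3 -m inch '[1,-35,-17,0,0,0,-6, 1,-75,-37,0,0,0,-13, 1,-115,-57,0,0,0,-20, 1,-143,-71,0,0,0,-24, 1,-150,-75,0,0,0,-24.7]' | head -3
python3 -m inch '[1,0,0,20,0,0,0, 1,0,0,45,0,0,0, 1,0,0,58,0,0,0, 1,0,0,60,0,0,0, 1,0,0,60,0,0,0]'
python3 - <<'E'
from h import *
mv(.542,.173,.247,-7.3)
MODEL["pipe_mid"]=[h+[0,0,.078-.01335] for h in MODEL["pipe_mid"]]
ms=[];V=[]
for n in("scene","side"):
    s=ctrl.snapshot(n);im=s["frame"][...,::-1].copy()
    for d in ctrl.mark_of(s,"pipe_mid")[:1]: print(n,np.round(d["location"],4),round(d["p"],2))
    L=[d["pixels"] for d in ctrl.trace(s,"pipe_mid")]
    for m in L: print(n,int(m.sum()),np.argwhere(m)[:,::-1].mean(0).astype(int))
    c=s["K"]@(s["R"]@np.array([.542,.173,.05])+s["t"]);c=(c[:2]/c[2]).astype(int)
    V.append(cv2.resize(im[c[1]-55:c[1]+55,c[0]-73:c[0]+73],(400,300),interpolation=cv2.INTER_CUBIC))
cv2.imwrite("pics/m8.png",np.hstack(V))
E
```

```text
clock: 23.65
tool_pos: [0.6284, 0.033, 0.3062]
orientation: [179.9, 0.1, -31.7]
clock: 24.15
tool_pos: [0.5402, 0.1752, 0.3067]
orientation: [180.0, 0.1, -7.1]
clock: 24.65
tool_pos: [0.5422, 0.1731, 0.2473]
orientation: [179.9, 0.0, -7.3]
force: [0.7, 1.1, -2.6]
opening: 0.0261
gripper_force: 30.0
t24.6 shift [-0.2  0.1  0.3] turn [ 0.1  0.  -0. ] j6 45
scene [0.5441 0.172  0.0771] 0.93
scene 589 [384 176]
side [0.5401 0.1771 0.0815] 0.62
side 1034 [223 142]
```

View pics/m8.png

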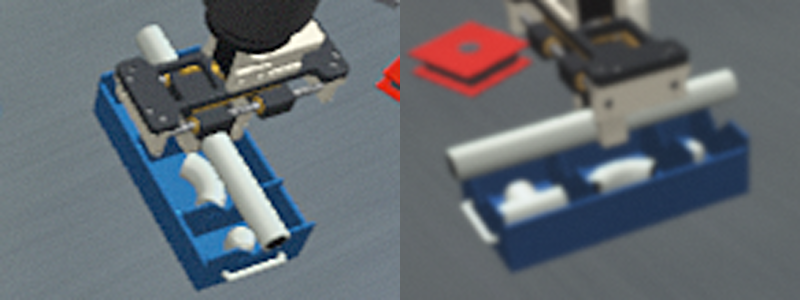

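The pipe is over the tray, in line with it and evenly overhanging. Lowering it into the notches.

```bash

python3 -m inch '[1,0,0,6,0,0,0, 1,0,0,12,0,0,0, 1,0,0,16,0,0,0, 1,0,0,19,0,0,0, 1,0,0,20,0,0,0]' | tail -5
python3 -m inch '[1,0,0,1,0,0,0, 1,0,0,2,0,0,0, 1,0,0,2,0,0,0, 1,0,0,2,0,0,0]'
```

```text
tool_pos: [0.5418, 0.1734, 0.227]
orientation: [180.0, 0.0, -7.3]
force: [0.3, -0.1, -2.7]
opening: 0.0259
gripper_force: 30.0
clock: 25.85
tool_pos: [0.542, 0.1735, 0.2258]
orientation: [-180.0, -0.0, -7.3]
force: [-0.2, -0.4, -2.8]
opening: 0.0261
gripper_force: 30.0
```

```bash

python3 -m inch '[1,0,0,1,0,0,0, 1,0,0,2,0,0,0, 1,0,0,2,0,0,0, 1,0,0,2,0,0,0]' | tail -5
python3 -m inch '[0.75,0,0,0,0,0,0, 0.65,0,0,0,0,0,0, 0.55,0,0,0,0,0,0, 0.48,0,0,0,0,0,0, 0.48,0,0,0,0,0,0]' | tail -4
python3 -m inch '[0.48,0,0,-5,0,0,0, 0.48,0,0,-20,0,0,0, 0.48,0,0,-50,0,0,0, 0.48,0,0,-90,0,0,0, 0.48,0,0,-130,0,0,0]'
python3 -m inch '[0.48,-60,120,0,0,0,0, 0.48,-60,120,0,0,0,0, 0.48,-60,120,0,0,0,0, 0.48,-60,200,0,0,0,0, 0.48,-60,200,0,0,0,0]' | head -2
python3 - <<'E'
from h import *
V=[]
for n in("scene","side"):
    s=ctrl.snapshot(n);im=s["frame"][...,::-1].copy()
    for k in("pipe_mid","tee_mid","elbow90_mid","cap_mid","elbow45_mid","red_tee_mid","offcut_mid"):
        print(n,k,[(np.round(d["location"],3).tolist(),round(d["p"],2)) for d in ctrl.mark_of(s,k)[:3]])
    c=s["K"]@(s["R"]@np.array([.542,.173,.05])+s["t"]);c=(c[:2]/c[2]).astype(int)
    V.append(cv2.resize(im[c[1]-55:c[1]+55,c[0]-73:c[0]+73],(400,300),interpolation=cv2.INTER_CUBIC))
cv2.imwrite("pics/m9.png",np.hstack(V))
E
```

```text
tool_pos: [0.5421, 0.1733, 0.2248]
orientation: [180.0, -0.0, -7.2]
force: [-2.8, -2.7, 6.4]
opening: 0.0258
gripper_force: 30.0
orientation: [-180.0, -0.0, -7.3]
force: [0.4, -0.5, -0.7]
opening: 0.0445
gripper_force: 0.0
clock: 27.25
tool_pos: [0.5418, 0.1734, 0.3552]
orientation: [180.0, 0.0, -7.3]
force: [1.1, 0.5, -0.0]
opening: 0.0456
gripper_force: 0.0
clock: 27.75
tool_pos: [0.4557, -0.0193, 0.3545]
scene pipe_mid [([0.542, 0.171, 0.056], 0.57), ([0.558, 0.173, 0.014], 0.19)]
scene tee_mid [([0.469, 0.184, 0.012], 0.58)]
scene elbow90_mid [([0.354, 0.031, 0.013], 0.57), ([0.56, 0.176, 0.014], 0.49), ([0.337, -0.08, 0.012], 0.49)]
scene cap_mid [([0.626, 0.164, 0.016], 0.55)]
scene elbow45_mid [([0.437, -0.159, 0.007], 0.69)]
scene red_tee_mid [([0.556, -0.215, 0.015], 0.78)]
scene offcut_mid [([0.463, -0.412, 0.013], 0.8)]
side pipe_mid [([0.54, 0.176, 0.052], 0.65)]
side tee_mid [([0.467, 0.184, 0.016], 0.51)]
side elbow90_mid [([0.354, 0.03, 0.013], 0.88), ([0.331, -0.08, 0.013], 0.69), ([0.556, 0.171, 0.018], 0.57)]
side cap_mid [([0.625, 0.163, 0.018], 0.4)]
side elbow45_mid [([0.469, 0.184, 0.014], 0.68)]
side red_tee_mid [([0.555, -0.215, 0.013], 0.66)]
side offcut_mid [([0.555, 0.171, 0.015], 0.7), ([0.458, -0.407, 0.013], 0.65)]
```

View pics/m9.png

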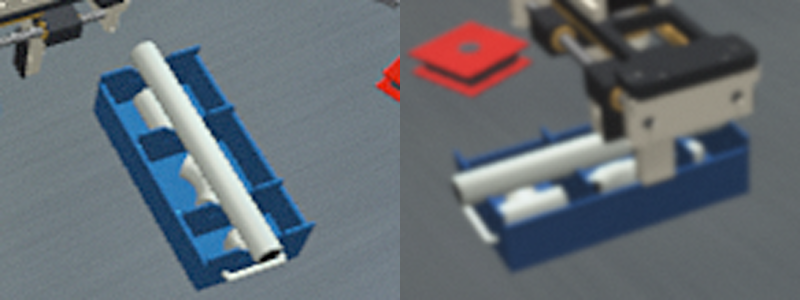

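The pipe is seated in all four notches. The pipe mark is (0.541, 0.173, z 0.054), within 2 mm of the tray centre. The bystanders haven't moved. Handing in.

```bash
python3 -c "
from plant import ctrl
print(ctrl.close_job())"
```

```text
the job is handed in; nothing more can be done
None
```

I handed the job in at about 28 s on the robot clock: the elbow, tee and cap are each in their own bays, the pipe lies in the notches, and the 45-degree elbow, reducing tee and offcut are where they started; no verdict came back.

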